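Fetch the jar from behind the reagent bottles and weigh it

TASK

The small squat jar is shut in behind three tall bottles on the reagent tray. Without shifting the jar, first move all three bottles to the black mat and stand them there; then set the jar gently in the middle of the balance's pan; and only then put each of the three bottles back upright on the very spot it stood on at the start. Tip nothing over, and leave the wash bottle, the beaker and the tip box where they are.

Things in the scene. Friction and masses are not known exactly. Their poses are not given: they have to be found in the camera images.
- round_bottle: Tall round white bottle, 56 mm in diameter up to 108 mm, shoulder narrowing to a 30 mm neck at 122 mm, then a blue screw cap 38 mm in diameter from 122 to 152 mm. Its origin is the centre of its underside, z up along its axis. 0.20 to 0.37 kg. Loose; stands in the front row of the tray. Easily lifted by its cap from above.
- square_bottle: Tall square white bottle, 50 x 50 mm and 108 mm high with a 30 mm neck, then a blue screw cap 38 mm in diameter from 118 to 148 mm. Its origin is the centre of its underside, z up along its axis. 0.18 to 0.34 kg. Loose; stands in the front row of the tray. Easily lifted by its cap from above.
- straight_bottle: Tall straight-sided round white bottle with no neck, 50 mm in diameter, with a blue cap as wide as the body (54 mm in diameter) from 102 to 132 mm. Its origin is the centre of its underside, z up along its axis. 0.15 to 0.29 kg. Loose; stands in the front row of the tray. Easily lifted by its cap from above.
- jar: Small squat white jar, 44 mm in diameter, with a blue lid 48 mm in diameter from 28 to 48 mm (48 mm high in all). Its origin is the centre of its underside, z up. 0.06 to 0.12 kg. Loose; stands in the tray behind the three bottles, a few mm from them.
- tray: Fixed grey plastic tray, 150 (x) x 230 (y) mm, floor 4 mm thick, rim 16 mm high and 4 mm thick. Origin at the centre of its underside, z up. Its -x long side faces the robot. Three dark round outlines (62 mm in diameter) on its floor, centred at x = -34 mm, y = -66, 0 and +66 mm in its frame, are the bottles' spots; which bottle stands on which changes. The jar stands behind them at x = +25 mm, y between -30 and +30 mm.
- balance: Fixed white laboratory balance, case 235 (x) x 170 (y) mm and 52 mm high, with a round steel pan 120 mm in diameter whose top is 62 mm above the bench. Origin on the bench straight below the pan's centre; z up, the display lies towards its -x. It stands to the robot's left or right, the mat on the other side.
- mat: Fixed black rubber mat, 260 (x) x 140 (y) x 4 mm: the side area for the bottles. Origin at the centre of its underside (on the bench), z up. The three bottles fit on it in a row along its x, 80 mm apart.
- wash_bottle: Bystander: white wash bottle 60 mm in diameter with a red conical nozzle, 160 mm high, beyond the tray. Origin at the centre of its underside. Leave it alone.
- beaker: Bystander: empty glass beaker, 68 mm in diameter, 90 mm high, beyond the tray. Origin at the centre of its underside. Leave it alone.
- tip_box: Bystander: grey pipette tip box with a clear lid, 80 x 120 x 62 mm, between the robot and the tray. Origin at the centre of its underside. Leave it alone.
Things that resemble listed ones, but are neither listed nor needed, are in the scene too. What is shaped like the straight_bottle but green, turquoise or yellow is not meant.

How it is judged:
On the way, in this order (a step that is already met when the one before it is completed fails the run):
1. all three bottles stand upright on the mat, released, and the jar has not been shifted (15 mm) (x of round_bottle in the frame of mat between -0.115 and 0.115 m and y of round_bottle in the frame of mat between -0.055 and 0.055 m and z of round_bottle in the frame of mat between 0 and 0.01 m and angle between each of round_bottle, square_bottle, straight_bottle's own z axis and vertical below 0.15 rad and linear speed of each of round_bottle, square_bottle, straight_bottle below 0.02 m/s and angular speed of each of round_bottle, square_bottle, straight_bottle below 0.2 rad/s and contact force between each of round_bottle, square_bottle, straight_bottle and the fingers below 0.05 N and x of square_bottle in the frame of mat between -0.115 and 0.115 m and y of square_bottle in the frame of mat between -0.055 and 0.055 m and z of square_bottle in the frame of mat between 0 and 0.01 m and x of straight_bottle in the frame of mat between -0.115 and 0.115 m and y of straight_bottle in the frame of mat between -0.055 and 0.055 m and z of straight_bottle in the frame of mat between 0 and 0.01 m and distance of jar from where it was at the start of the episode below 0.015 m), for 0.2 s.
2. the jar stands released on the middle of the balance's pan, the three bottles still on the mat (horizontal distance between jar and balance below 0.015 m and z of jar in the frame of balance between 0.057 and 0.067 m and angle between each of jar, round_bottle, square_bottle, straight_bottle's own z axis and vertical below 0.15 rad and linear speed of each of jar, round_bottle, square_bottle, straight_bottle below 0.02 m/s and angular speed of each of jar, round_bottle, square_bottle, straight_bottle below 0.2 rad/s and contact force between each of jar, round_bottle, square_bottle, straight_bottle and the fingers below 0.05 N and x of round_bottle in the frame of mat between -0.115 and 0.115 m and y of round_bottle in the frame of mat between -0.055 and 0.055 m and z of round_bottle in the frame of mat between 0 and 0.01 m and x of square_bottle in the frame of mat between -0.115 and 0.115 m and y of square_bottle in the frame of mat between -0.055 and 0.055 m and z of square_bottle in the frame of mat between 0 and 0.01 m and x of straight_bottle in the frame of mat between -0.115 and 0.115 m and y of straight_bottle in the frame of mat between -0.055 and 0.055 m and z of straight_bottle in the frame of mat between 0 and 0.01 m), for 0.2 s.
At the end, for the whole second after the job is handed in: The jar stands upright on the balance's pan within 15 mm of its centre, and each of the three bottles stands upright in the tray within 15 mm of where it stood at the start; all are released and at rest (horizontal distance between jar and balance below 0.015 m and z of jar in the frame of balance between 0.057 and 0.067 m and angle between each of jar, round_bottle, square_bottle, straight_bottle's own z axis and vertical below 0.15 rad and linear speed of each of jar, round_bottle, square_bottle, straight_bottle below 0.02 m/s and angular speed of each of jar, round_bottle, square_bottle, straight_bottle below 0.2 rad/s and contact force between each of jar, round_bottle, square_bottle, straight_bottle and the fingers below 0.05 N and distance of each of round_bottle, square_bottle, straight_bottle from where it was at the start of the episode below 0.015 m); the robot touches nothing.
It fails at once if a bottle or the jar is tipped over (more than 0.6 rad) (angle between any of round_bottle, square_bottle, straight_bottle, jar's own z axis and vertical above 0.6 rad).
It fails at once if the jar is dropped or pressed hard on the balance (more than 40 N) (contact force between jar and balance above 40 N).
It fails at once if the wash bottle is disturbed (moved by more than 20 mm) (distance of wash_bottle from where it was at the start of the episode above 0.02 m).
It fails at once if the beaker is disturbed (moved by more than 20 mm) (distance of beaker from where it was at the start of the episode above 0.02 m).
It fails at once if the tip box is disturbed (moved by more than 20 mm) (distance of tip_box from where it was at the start of the episode above 0.02 m).
It also fails if it takes over 141 s, if anything falls off the work surface, if the arm or the gripper's body presses on something with over 40 N, if the wrist force passes 120 N, or if a joint passes its speed limit or range.

ROBOT

A 7-joint arm with a two-finger parallel gripper is mounted at the origin on the work surface. World frame = base frame: x ahead of the robot, y to its left, z up, the work surface at z = 0. Lengths are in m, angles in rad, forces in N, time in s.
With the tool pointing down it reaches from about 0.4 to 0.9 m from the base axis. Payload 5.6 kg.
Tool frame: the origin (TCP) lies midway between the tips of the shut fingers; the grasp point (between the pads) lies behind it (tcp_to_grasp is the z of the grasp point in the tool frame, in m); z points along the fingers, y is the line along which they close (so a half turn about z gives the same grasp; the last joint's range is limited). The gripper opens to 92 mm and grips with 3 to 60 N. Pads are 20 mm wide; open, the fingers measure 128 mm over their backs; the gripper's body (75 mm by 189 mm) begins 69 mm behind the grasp point.
Start: joints at [-1.239, 0.468, -0.012, 1.603, 0.006, 1.071, -0.056], TCP at [0.238, 0.605, 0.215] pointing down, gripper open.
Joint ranges: [-2.53, 2.53], [-0.31, 2.02], [-1.57, 1.55], [0.28, 2.44], [-1.29, 4.43], [0.15, 1.84], [-2.92, 2.92]. Speed limits (rad/s): [2.57, 2.57, 3.14, 3.14, 3.14, 3.14, 3.14].

INTERFACE

Orientations are given as a unit quaternion [w, x, y, z].
In Python, from bench import * gives the robot as it stands.
- The arm moves only by the tool arm_command, never from a script. Its argument "series" is a list that holds one entry, the list of rows, each a list of 7 numbers: the turn, a rotation vector about the tool's x, y, z in rad, then the shift along the tool's x, y, z in m, then the opening in per cent of the stroke, from 0 (shut) to 100 (fully open). In form: [[[ax, ay, az, dx, dy, dz, grip], ...]]. A call has exactly 10 rows; each row is the pose to reach, as a shift and turn from the pose commanded when the call began, along the tool's axes at that moment; what a row does not reach only later rows make up. A row lasts 1/10 s, in which the tool goes at most 50 mm and 8.59 degrees, less where a joint would pass 70% of its speed; a pose out of reach is approached as far as the arm can. A call with a gripper value outside its range is refused whole. The fingers move at their own pace and stop on an object; "newtons" is the grip in N (left out, the last holds). Time passes only in rows, so rows that repeat a pose let the fingers close, or fill a call up. It gives the time, the measured TCP pose, the force, the opening and the grip force at its end, in the units of the state.
- observe(): the state, without advancing time (a new reading comes with each control period).
- get_image(name): name is "scene" or "top" or "wrist"; returns the picture (480x640x3 uint8, red, green, blue); there is no depth.
- camera_params(name): a dict with "mtx" (3x3 intrinsics, pixels), "k1" (the pictures are not rectified: a ray, as slopes to the right and down, at radius r is drawn at 1 + k1 r^2 times it, then the intrinsics apply), "camera_from_world" (4x4, takes a point from world to camera coordinates); the wrist camera has in their place "mount" (4x4, takes a point from camera to tool coordinates, whose origin is the TCP and whose axes are the flange's). Camera axes: x right, y up, looking along -z (the intrinsics and any distortion apply to the point x, -y, -z); pixel columns grow to the right and rows downward; lengths in m; the calibration is good to about 2 mm. A picture is of the moment at which its call begins: read the wrist's pose just before it. camera_params takes no time and is no camera call.
- hand_in(): hands the job in; it is judged then, once.
The state is a dict: "t": time; "joint_pos": joint angles; "qvel": joint speeds; "tau": joint torques, N m; "eef_pos": TCP position; "tool_rot": TCP orientation; "force": force on the tool from outside, world axes, zero at the start; "moment": the same for the moment, N m; "gripper_width": finger opening in m; "gripper_force": force on a finger pad.
Only numpy, scipy, OpenCV 4.12 (cv2) and the standard library are available. Lean on these libraries where they do the work, as an engineer would, in place of code of your own. Each camera call takes 0.05 s, during which the arm holds its last target. There are 200 camera calls.

## Working session

There is one attempt and no reset: what is moved stays moved. The work goes in short steps, Python scripts to look and compute and a tool call to move; the robot and the scene stay as the last step left them, time stands still between calls to the robot, and variables do not carry over. Pictures are saved under pics/ and viewed, at most 14 in all, crops included, and the job is handed in when it is done.

Besides the shell and the picture viewer there is one more tool, called as name(argument=value, ...) on one line, values as JSON. arm_command: Moves the arm, as the interface text tells. Its arguments: {"type":"object","properties":{"series":{"type":"array"},"newtons":{"type":"number"}},"required":["series"]}

```bash
mkdir -p pics; python3 - <<'E'
from bench import *
import cv2
s=observe(); print({k:(s[k]) for k in ("t","eef_pos","tool_rot","gripper_width","force")})
for n in("top","scene"):
    cv2.imwrite(f"pics/{n}0.png",get_image(n)[:,:,::-1])
    print(n,camera_params(n))
print(camera_params("wrist"))
E
```

```text
{'t': 0.0, 'eef_pos': array([0.23778823, 0.60430634, 0.2136325 ]), 'tool_rot': array([-1.05929879e-04,  1.86333531e-01,  9.82486139e-01, -8.89449574e-04]), 'gripper_width': 0.0919673308144622, 'force': array([ 0.03455468, -0.42975286,  1.16535922])}
top {'mtx': array([[540.66577034,   0.        , 320.31217948],
       [  0.        , 540.66577034, 244.08694527],
       [  0.        ,   0.        ,   1.        ]]), 'k1': -0.1614627552984306, 'camera_from_world': array([[ 0.00712567, -0.99994065, -0.00824131, -0.0080979 ],
       [ 0.98176614,  0.00543009,  0.19001518, -0.56512301],
       [-0.18995915, -0.00944502,  0.98174656, -0.86654042],
       [ 0.        ,  0.        ,  0.        ,  1.        ]])}
scene {'mtx': array([[525.2998527 ,   0.        , 321.54524148],
       [  0.        , 525.2998527 , 242.43385141],
       [  0.        ,   0.        ,   1.        ]]), 'k1': -0.04524328321960416, 'camera_from_world': array([[ 0.40447305,  0.91451001,  0.0085441 , -0.24968423],
       [-0.75340264,  0.32789269,  0.56997442,  0.40793538],
       [ 0.51844576, -0.23697644,  0.82161801, -1.34588552],
       [ 0.        ,  0.        ,  0.        ,  1.        ]])}
{'mtx': array([[369.37080287,   0.        , 318.44506811],
       [  0.        , 369.37080287, 243.75694272],
       [  0.        ,   0.        ,   1.        ]]), 'k1': -0.0083889966587952, 'mount': array([[ 1.12795263e-05,  9.67767463e-01,  2.51845463e-01,
         7.04442420e-02],
       [ 9.99999497e-01,  2.41706185e-04, -9.73592689e-04,
        -8.10346243e-04],
       [-1.00308393e-03,  2.51845348e-01, -9.67766973e-01,
        -1.70516861e-01],
       [ 0.00000000e+00,  0.00000000e+00,  0.00000000e+00,
         1.00000000e+00]])}
```

View pics/top0.png

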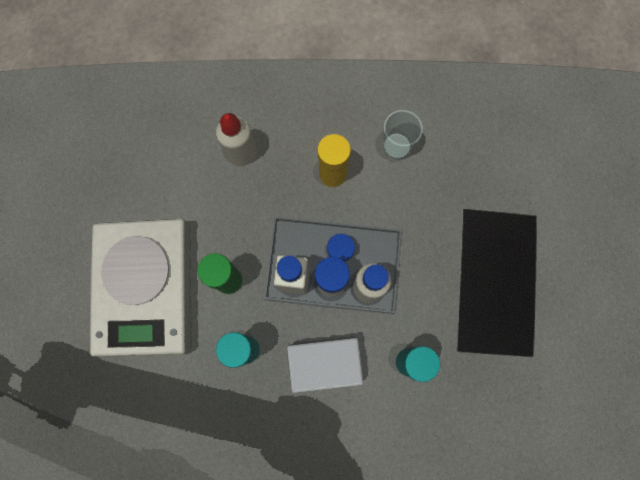

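View pics/scene0.png

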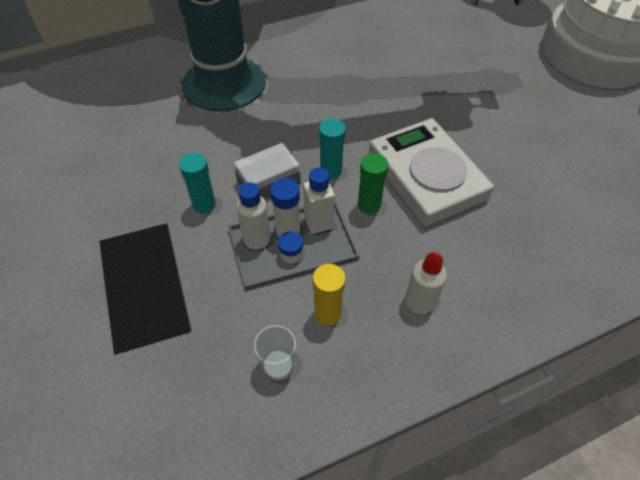

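The top view shows the square bottle at (291,270), the straight one with the wide cap at (333,276), the round one at (375,280) and the jar at (341,247). The mat is on the right around (498,282) and the balance pan is at (135,270). The green (215,270), turquoise (234,350)/(422,364) and yellow (334,150) cylinders are decoys.

I'll write the helpers and check in an enlarged crop.

```bash
cat > h.py <<'E'
import numpy as np, cv2
from bench import *
from scipy.spatial.transform import Rotation as R
def ray(cam,px,s=None):
    p=camera_params(cam); 
    xy=cv2.undistortPoints(np.array([[px]],float),p["mtx"],np.array([p["k1"],0,0,0,0]))[0,0]
    d=np.array([xy[0],-xy[1],-1.])
    if cam=="wrist":
        q=s["tool_rot"]; W=R.from_quat([q[1],q[2],q[3],q[0]]).as_matrix(); M=p["mount"]
        return W@M[:3,3]+s["eef_pos"], W@M[:3,:3]@d
    T=p["camera_from_world"]; Q=T[:3,:3]
    return -Q.T@T[:3,3], Q.T@d
def at(cam,px,z,s=None):
    o,d=ray(cam,px,s); return (o+d*(z-o[2])/d[2])[:2]
def proj(cam,P):
    p=camera_params(cam);T=p["camera_from_world"];c=T[:3,:3]@np.array(P)+T[:3,3]
    v=np.array([c[0],-c[1],-c[2]]);v/=v[2];r=1+p["k1"]*(v[0]**2+v[1]**2)
    return (p["mtx"]@np.array([v[0]*r,v[1]*r,1]))[:2]
def blue(img):
    h=cv2.cvtColor(img,cv2.COLOR_RGB2HSV); return cv2.inRange(h,(108,120,50),(130,255,255))
E
python3 - <<'E'
from h import *
print(observe().keys(), [k for k in globals() if 'grasp' in k.lower()])
import bench; print([k for k in dir(bench) if not k.startswith('_')])
i=cv2.imread("pics/top0.png")
c=cv2.resize(i[200:325,250:410],None,fx=5,fy=4.8,interpolation=cv2.INTER_CUBIC); cv2.imwrite("pics/c1.png",cv2.resize(i[205:325,255:415],(800,600),interpolation=cv2.INTER_CUBIC))
a=cv2.resize(i[200:365,80:200],(400,550),interpolation=cv2.INTER_CUBIC); b=cv2.resize(i[200:365,440:560],(400,550),interpolation=cv2.INTER_CUBIC)
cv2.imwrite("pics/c2.png",np.hstack([a,b]))
E
```

```text
dict_keys(['t', 'joint_pos', 'qvel', 'tau', 'eef_pos', 'tool_rot', 'force', 'moment', 'gripper_force', 'gripper_width']) ['tcp_to_grasp']
['MotionError', 'camera_params', 'get_image', 'hand_in', 'observe', 'tcp_to_grasp']
```

View pics/c1.png

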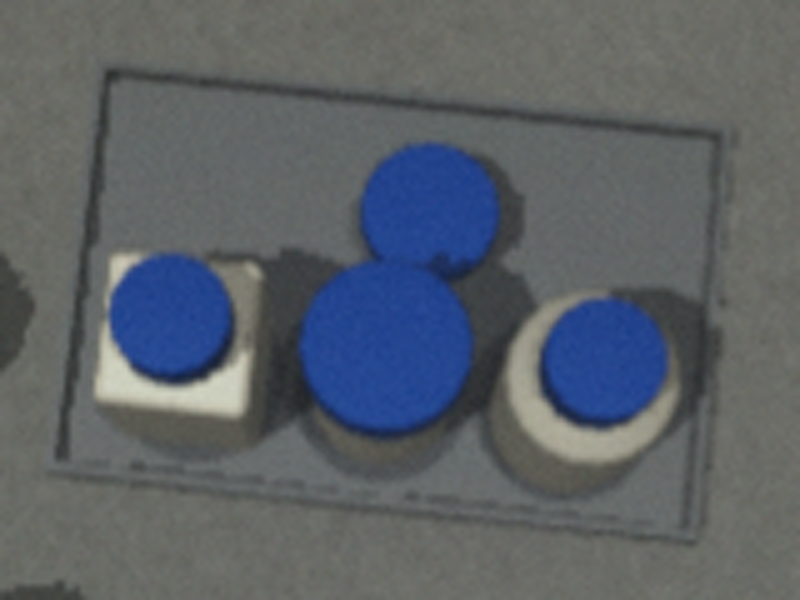

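View pics/c2.png

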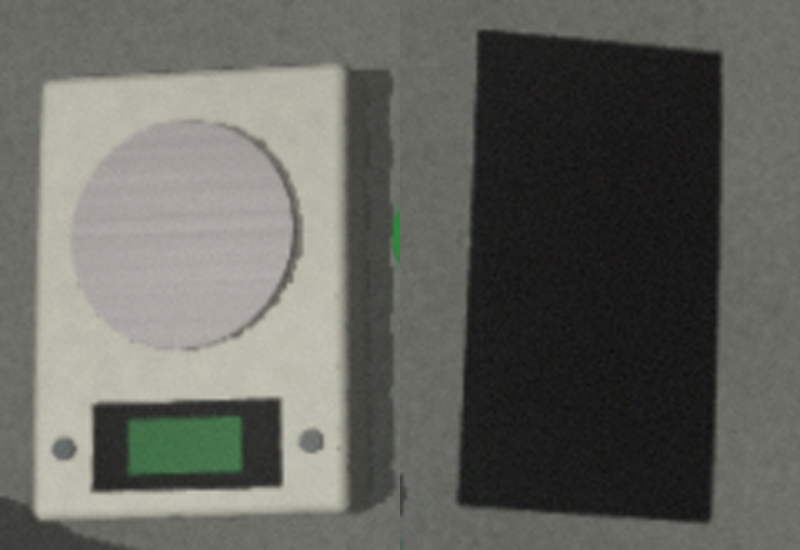

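The crop confirms, left to right, the square bottle (neck cap, cap top at 170,314), the straight bottle (wide cap on the body, 386,345) and the round bottle (605,358). The squat jar is behind them at (430,210), and all are blue-capped and on the tray. The second crop gives the pan centre at (182,234) and the mat corners.

```bash
python3 - <<'E'
from h import *
print("grasp",tcp_to_grasp)
f=lambda p:(255+p[0]/5,205+p[1]/5)
for n,p,z in(("square",(169.5,314),.152),("straight",(386,345),.136),("round",(605,358),.156),("jar",(430,210),.052)):
    print(n,at("top",f(p),z).round(4))
t=np.array([at("top",f(p),.016) for p in((105,68),(733,130),(697,542),(52,475))])
m=np.array([at("top",(440+p[0]*.3,200+p[1]*.3),.004) for p in((77,31),(321,53),(310,521),(58,504))])
for n,c in(("tray",t),("mat",m)):
    C=c.mean(0); x=(c[0]+c[1]-c[2]-c[3]); a=np.arctan2(x[1],x[0]); y=(c[0]+c[3]-c[1]-c[2]); b=np.arctan2(-y[0],y[1])
    print(n,C.round(4),"yaw",a,b,np.linalg.norm(x)/2,np.linalg.norm(y)/2)
    a=b if n=="tray" else a
    for q in ([(-.034,.066),(-.034,0),(-.034,-.066)] if n=="tray" else [(-.08,0),(0,0),(.08,0)]):
        print(q,(C+R.from_euler('z',a).as_matrix()[:2,:2]@q).round(4))
print("pan",at("top",(80+182.5*.3,200+234.5*.3),.062))
for n,p,z in(("green",(215,270),.13),("turqR",(422,364),.13),("turqL",(234,350),.13),("yellow",(334,150),.13),("wash",(230,121),.16)): print(n,at("top",p,z).round(3))
for p in((288,347),(357,338),(362,384),(293,391)):print("tip",at("top",p,.062).round(3))
q=observe()["tool_rot"];print(R.from_quat([q[1],q[2],q[3],q[0]]).as_matrix().round(4))
E
```

```text
grasp -0.0187
square [0.5096 0.0416]
straight [ 0.5027 -0.0239]
round [ 0.4964 -0.0891]
jar [ 0.5607 -0.0398]
tray [ 0.5347 -0.0291] yaw -0.10459159775164274 -0.09655770611427247 0.14726583489267578 0.22606161552034898
(-0.034, 0.066) [0.5072 0.0399]
(-0.034, 0) [ 0.5009 -0.0258]
(-0.034, -0.066) [ 0.4945 -0.0915]
mat [ 0.5075 -0.3256] yaw -0.0802500643972237 -0.07930721615198516 0.2578488742333348 0.1392691366377241
(-0.08, 0) [ 0.4277 -0.3192]
(0, 0) [ 0.5075 -0.3256]
(0.08, 0) [ 0.5872 -0.332 ]
pan [0.5161048 0.3126822]
green [0.508 0.159]
turqR [ 0.366 -0.161]
turqL [0.386 0.125]
yellow [ 0.706 -0.026]
wash [0.744 0.14 ]
tip [0.392 0.047]
tip [ 0.407 -0.066]
tip [ 0.332 -0.074]
tip [0.32  0.038]
[[-9.306e-01  3.661e-01 -5.000e-04]
 [ 3.661e-01  9.306e-01 -1.500e-03]
 [-1.000e-04 -1.500e-03 -1.000e+00]]
```

arm_command(series=[[[0,0,0.1,-0.02,-0.02,0,100],[0,0,0.23,-0.05,-0.055,0,100],[0,0,0.36,-0.08,-0.09,0,100],[0,0,0.5,-0.11,-0.125,0,100],[0,0,0.63,-0.14,-0.16,0,100],[0,0,0.76,-0.17,-0.195,0,100],[0,0,0.9,-0.2,-0.23,0,100],[0,0,1.03,-0.235,-0.26,0,100],[0,0,1.15,-0.265,-0.295,0,100],[0,0,1.196,-0.29,-0.325,0,100]]])

```text
t: 1.1
eef_pos: [0.3892, 0.1938, 0.2145]
tool_rot: [0.0, 0.709, 0.705, -0.0]
force: [0.1, 0.5, -0.2]
gripper_width: 0.0917
gripper_force: 0.0
```

```bash
cat >> h.py <<'E'
def st():
    s=observe(); q=s["tool_rot"]; W=R.from_quat([q[1],q[2],q[3],q[0]])
    print("t %.2f"%s["t"],s["eef_pos"].round(4),"W",W.as_matrix()[:,:2].T.round(3).tolist(),s["gripper_width"].round(4),s["gripper_force"],s["force"].round(1))
    return s,W.as_matrix()
def go(x,y,z):
    s,W=st(); print("d", (W.T@(np.array([x,y,z])-s["eef_pos"])).round(4))
E
python3 -c "
from h import *
go(.4955,-.09,.2136)"
```

```text
Traceback (most recent call last):
  File "h.py", line 26, in go
    s,W=st(); print("d", (W.T@(np.array([x,y,z])-s["eef_pos"])).round(4))
        ~~^^
  File "h.py", line 23, in st
    print("t %.2f"%s["t"],s["eef_pos"].round(4),"W",W.as_matrix()[:,:2].T.round(3).tolist(),s["gripper_width"].round(4),s["gripper_force"],s["force"].round(1))
                                                                                            ^^^^^^^^^^^^^^^^^^^^^^^^
AttributeError: 'float' object has no attribute 'round'
```

arm_command(series=[[[0,0,0,-0.03,0.012,0,100],[0,0,0,-0.07,0.026,0,100],[0,0,0,-0.11,0.042,0,100],[0,0,0,-0.15,0.057,0,100],[0,0,0,-0.19,0.072,0,100],[0,0,0,-0.23,0.088,0,100],[0,0,0,-0.265,0.1,0,100],[0,0,0,-0.283,0.108,0,100],[0,0,0,-0.283,0.108,0,100],[0,0,0,-0.283,0.108,0,100]]])

```text
t: 2.1
eef_pos: [0.4963, -0.0863, 0.2141]
tool_rot: [-0.001, 0.707, 0.707, -0.0]
force: [1.7, 1.0, -0.2]
gripper_width: 0.0914
gripper_force: 0.0
```

```bash
sed -i 's/s\["gripper_width"\].round(4)/round(s["gripper_width"],4)/' h.py; python3 -c "
from h import *
go(.4955,-.09,.126)
s=observe(); i=get_image('wrist'); cv2.imwrite('pics/w1.png',i[:,:,::-1])
n,l,S,C=cv2.connectedComponentsWithStats(blue(i))
for k in range(1,n):
  if S[k,4]>300: print(S[k],C[k].round(1),at('wrist',C[k],.156,s).round(4))
"
```

```text
t 2.10 [ 0.4963 -0.0863  0.2141] W [[0.0, 1.0, 0.0], [1.0, -0.0, -0.001]] 0.0914 0.0 [ 1.7  1.  -0.2]
d [-0.0037 -0.0007  0.0881]
[ 311    6   64   78 3853] [341.8  44.4] [0.5094 0.04  ]
[ 289  116  129   86 7497] [347.9 162.5] [ 0.5141 -0.025 ]
[ 291  228   57   62 2725] [319.1 259.3] [ 0.4967 -0.0862]
```

View pics/w1.png

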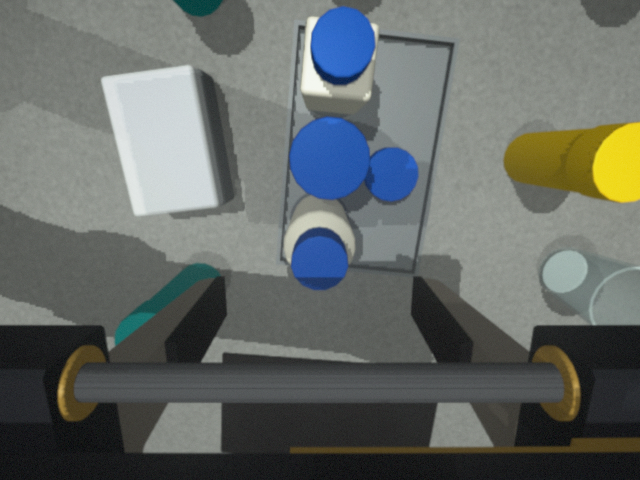

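The wrist picture shows the round cap at (320,260), midway between the fingers. That matches the top-view position to within 3 mm.

arm_command(series=[[[0,0,0,-0.002,0,0.02,100],[0,0,0,-0.002,0,0.045,100],[0,0,0,-0.002,0,0.07,100],[0,0,0,-0.002,0,0.085,100],[0,0,0,-0.002,0,0.088,100],[0,0,0,-0.002,0,0.088,30],[0,0,0,-0.002,0,0.088,30],[0,0,0,-0.002,0,0.088,30],[0,0,0,-0.002,0,0.088,30],[0,0,0,-0.002,0,0.088,30]]], newtons=35)

```text
t: 3.15
eef_pos: [0.4971, -0.0887, 0.1271]
tool_rot: [0.0, 0.707, 0.707, 0.0]
force: [-0.3, -0.3, 0.7]
gripper_width: 0.0539
gripper_force: 0.0
```

arm_command(series=[[[0,0,0,0,0,0,30],[0,0,0,0,0,0,30],[0,0,0,0,0,0,30],[0,0,0,0,0,0,30],[0,0,0,0,0,0,30],[0,0,0,0,0,-0.01,30],[0,0,0,0,0,-0.025,30],[0,0,0,0,0,-0.045,30],[0,0,0,0,0,-0.065,30],[0,0,0,0,0,-0.07,30]]])

```text
t: 4.15
eef_pos: [0.4979, -0.089, 0.1986]
tool_rot: [0.001, 0.707, 0.707, 0.001]
force: [-0.3, -0.3, -2.7]
gripper_width: 0.0369
gripper_force: 35.0
```

arm_command(series=[[[0,0,0,-0.01,0.004,0,30],[0,0,0,-0.035,0.015,0,30],[0,0,0,-0.07,0.03,0,30],[0,0,0,-0.105,0.045,0,30],[0,0,0,-0.14,0.06,0,30],[0,0,0,-0.175,0.075,0,30],[0,0,0,-0.21,0.09,0,30],[0,0,0,-0.235,0.1,0,30],[0,0,0,-0.245,0.105,0,30],[0,0,0,-0.245,0.105,0,30]]])

```text
t: 5.15
eef_pos: [0.6008, -0.3355, 0.1948]
tool_rot: [-0.001, 0.708, 0.706, -0.001]
force: [-0.1, 0.4, -2.4]
gripper_width: 0.0372
gripper_force: 35.0
```

arm_command(series=[[[0,0,0,0,0,0.01,30],[0,0,0,0,0,0.025,30],[0,0,0,0,0,0.045,30],[0,0,0,0,0,0.06,30],[0,0,0,0,0,0.066,30],[0,0,0,0,0,0.069,30],[0,0,0,0,0,0.07,30],[0,0,0,0,0,0.07,30],[0,0,0,0,0,0.07,100],[0,0,0,0,0,0.07,100]]])

```text
t: 6.15
eef_pos: [0.6025, -0.3342, 0.1277]
tool_rot: [0.001, 0.707, 0.707, 0.0]
force: [-0.1, 0.3, 0.6]
gripper_width: 0.0516
gripper_force: 0.0
```

arm_command(series=[[[0,0,0,0,0,0,100],[0,0,0,0,0,0,100],[0,0,0,0,0,0,100],[0,0,0,0,0,0,100],[0,0,0,0,0,-0.02,100],[0,0,0,0,0,-0.045,100],[0,0,0,0,0,-0.07,100],[0,0,0,0.03,-0.01,-0.09,100],[0,0,0,0.07,-0.025,-0.09,100],[0,0,0,0.1,-0.04,-0.09,100]]])

```text
t: 7.15
eef_pos: [0.5618, -0.2318, 0.2171]
tool_rot: [0.0, 0.707, 0.707, 0.001]
force: [-0.0, 0.3, -0.3]
gripper_width: 0.0922
gripper_force: 0.0
```

```bash
python3 -c "
from h import *
go(.502,-.0247,.21)
i=get_image('top'); cv2.imwrite('pics/t1.png',i[:,:,::-1])
n,l,S,C=cv2.connectedComponentsWithStats(blue(i))
for k in range(1,n):
  if S[k,4]>100: print(S[k],C[k].round(1),at('top',C[k],.152).round(4))
"
```

```text
t 7.15 [ 0.5618 -0.2318  0.2171] W [[-0.001, 1.0, 0.001], [1.0, 0.001, 0.001]] 0.0922 0.0 [-0.   0.3 -0.3]
d [ 0.2072 -0.0596  0.0071]
[ 315  234   40   58 1557] [335.1 263.8] [ 0.5161 -0.0279]
[277 256  24  25 473] [288.8 268. ] [0.5092 0.0418]
```

arm_command(series=[[[0,0,0,0.04,-0.011,0,100],[0,0,0,0.08,-0.023,0,100],[0,0,0,0.12,-0.035,0,100],[0,0,0,0.16,-0.046,0,100],[0,0,0,0.19,-0.055,0,100],[0,0,0,0.207,-0.06,0,100],[0,0,0,0.207,-0.06,0,100],[0,0,0,0.207,-0.06,0.02,100],[0,0,0,0.207,-0.06,0.05,100],[0,0,0,0.207,-0.06,0.07,100]]])

```text
t: 8.2
eef_pos: [0.5019, -0.0284, 0.1454]
tool_rot: [0.0, 0.708, 0.707, -0.0]
force: [-0.9, 0.1, -0.0]
gripper_width: 0.0918
gripper_force: 0.0
```

arm_command(series=[[[0,0,0,0,0,0.02,100],[0,0,0,0,0,0.035,100],[0,0,0,0,0,0.04,100],[0,0,0,0,0,0.04,45],[0,0,0,0,0,0.04,45],[0,0,0,0,0,0.04,45],[0,0,0,0,0,0.04,45],[0,0,0,0,0,0.04,45],[0,0,0,0,0,0.04,45],[0,0,0,0,0,0.04,45]]])

```text
t: 9.2
eef_pos: [0.5024, -0.0267, 0.1071]
tool_rot: [0.0, 0.707, 0.707, 0.0]
force: [0.6, 0.1, 3.7]
gripper_width: 0.0534
gripper_force: 35.0
```

arm_command(series=[[[0,0,0,0,0,-0.01,45],[0,0,0,0,0,-0.03,45],[0,0,0,0,0,-0.055,45],[0,0,0,0,0,-0.07,45],[0,0,0,-0.01,0,-0.07,45],[0,0,0,-0.035,0,-0.07,45],[0,0,0,-0.07,0.001,-0.07,45],[0,0,0,-0.105,0.002,-0.07,45],[0,0,0,-0.14,0.003,-0.07,45],[0,0,0,-0.175,0.003,-0.07,45]]])

```text
t: 10.2
eef_pos: [0.5037, -0.2036, 0.1756]
tool_rot: [-0.001, 0.707, 0.707, -0.001]
force: [0.6, 0.1, -2.2]
gripper_width: 0.0536
gripper_force: 35.0
```

arm_command(series=[[[0,0,0,-0.035,0,0,45],[0,0,0,-0.07,0.001,0,45],[0,0,0,-0.1,0.002,0,45],[0,0,0,-0.12,0.002,0,45],[0,0,0,-0.124,0.002,0,45],[0,0,0,-0.124,0.002,0.01,45],[0,0,0,-0.124,0.002,0.03,45],[0,0,0,-0.124,0.002,0.05,45],[0,0,0,-0.124,0.002,0.063,45],[0,0,0,-0.124,0.002,0.068,45]]])

```text
t: 11.2
eef_pos: [0.5062, -0.3237, 0.1069]
tool_rot: [-0.002, 0.707, 0.708, -0.0]
force: [-4.0, 3.6, 23.0]
gripper_width: 0.0534
gripper_force: 35.0
```

arm_command(series=[[[0,0,0,0,0,0.002,45],[0,0,0,0,0,0.002,45],[0,0,0,0,0,0.002,45],[0,0,0,0,0,0.002,100],[0,0,0,0,0,0.002,100],[0,0,0,0,0,0.002,100],[0,0,0,0,0,0.002,100],[0,0,0,0,0,0.002,100],[0,0,0,0,0,-0.01,100],[0,0,0,0,0,-0.03,100]]])

```text
t: 12.2
eef_pos: [0.5061, -0.3254, 0.1385]
tool_rot: [-0.001, 0.707, 0.707, -0.001]
force: [0.6, 0.3, -0.0]
gripper_width: 0.092
gripper_force: 0.0
```

arm_command(series=[[[0,0,0,0,0,-0.03,100],[0,0,0,0,0,-0.065,100],[0,0,0,0.02,0,-0.08,100],[0,0,0,0.06,0,-0.08,100],[0,0,0,0.1,0,-0.08,100],[0,0,0,0.145,0,-0.08,100],[0,0,0,0.19,0.001,-0.08,100],[0,0,0,0.235,0.002,-0.08,100],[0,0,0,0.28,0.002,-0.08,100],[0,0,0,0.32,0.003,-0.08,100]]])

```text
t: 13.2
eef_pos: [0.5098, -0.0036, 0.2196]
tool_rot: [0.0, 0.707, 0.707, 0.001]
force: [0.4, 0.0, 0.2]
gripper_width: 0.092
gripper_force: 0.0
```

arm_command(series=[[[0,0,0,0.035,0,0,100],[0,0,0,0.046,0,0,100],[0,0,0,0.046,0,0,100],[0,0,0,0.046,0,0.025,100],[0,0,0,0.046,0,0.055,100],[0,0,0,0.046,0,0.08,100],[0,0,0,0.046,0,0.093,100],[0,0,0,0.046,0,0.095,100],[0,0,0,0.046,0,0.095,30],[0,0,0,0.046,0,0.095,30]]])

```text
t: 14.2
eef_pos: [0.5108, 0.0398, 0.1248]
tool_rot: [0.001, 0.707, 0.707, 0.001]
force: [-0.6, 0.1, 0.3]
gripper_width: 0.0779
gripper_force: 0.0
```

arm_command(series=[[[0,0,0,0,0,0,30],[0,0,0,0,0,0,30],[0,0,0,0,0,0,30],[0,0,0,0,0,0,30],[0,0,0,0,0,0,30],[0,0,0,0,0,0,30],[0,0,0,0,0,0,30],[0,0,0,0,0,0,30],[0,0,0,0,0,0,30],[0,0,0,0,0,0,30]]])

```text
t: 15.2
eef_pos: [0.51, 0.0403, 0.1237]
tool_rot: [0.0, 0.707, 0.707, 0.0]
force: [0.5, 0.1, 1.6]
gripper_width: 0.0371
gripper_force: 35.0
```

arm_command(series=[[[0,0,0,0,0,-0.01,30],[0,0,0,0,0,-0.03,30],[0,0,0,0,0,-0.06,30],[0,0,0,0,0,-0.08,30],[0,0,0,-0.015,0,-0.08,30],[0,0,0,-0.05,-0.005,-0.08,30],[0,0,0,-0.09,-0.015,-0.08,30],[0,0,0,-0.13,-0.025,-0.08,30],[0,0,0,-0.17,-0.035,-0.08,30],[0,0,0,-0.21,-0.045,-0.08,30]]])

```text
t: 16.2
eef_pos: [0.4636, -0.1711, 0.2038]
tool_rot: [-0.0, 0.707, 0.707, 0.0]
force: [0.4, 0.3, -3.3]
gripper_width: 0.0374
gripper_force: 35.0
```

arm_command(series=[[[0,0,0,-0.04,-0.015,0,30],[0,0,0,-0.08,-0.03,0,30],[0,0,0,-0.115,-0.042,0,30],[0,0,0,-0.14,-0.05,0,30],[0,0,0,-0.148,-0.052,0,30],[0,0,0,-0.148,-0.052,0.01,30],[0,0,0,-0.148,-0.052,0.03,30],[0,0,0,-0.148,-0.052,0.055,30],[0,0,0,-0.148,-0.052,0.07,30],[0,0,0,-0.148,-0.052,0.076,30]]])

```text
t: 17.2
eef_pos: [0.4124, -0.3156, 0.1256]
tool_rot: [-0.002, 0.706, 0.708, -0.0]
force: [-0.5, 0.0, -2.1]
gripper_width: 0.0369
gripper_force: 35.0
```

arm_command(series=[[[0,0,0,0,0,0.002,30],[0,0,0,0,0,0.003,30],[0,0,0,0,0,0.003,30],[0,0,0,0,0,0.003,100],[0,0,0,0,0,0.003,100],[0,0,0,0,0,0.003,100],[0,0,0,0,0,0.003,100],[0,0,0,0,0,0.003,100],[0,0,0,0,0,0.003,100],[0,0,0,0,0,0.003,100]]])

```text
t: 18.2
eef_pos: [0.4128, -0.3178, 0.1246]
tool_rot: [0.0, 0.707, 0.707, 0.0]
force: [-0.5, 0.3, -0.0]
gripper_width: 0.0905
gripper_force: 0.0
```

arm_command(series=[[[0,0,0,0,0,-0.02,100],[0,0,0,0,0,-0.05,100],[0,0,0,0,0,-0.08,100],[0,0,0,0.02,0.01,-0.09,100],[0,0,0,0.05,0.03,-0.09,100],[0,0,0,0.09,0.05,-0.09,100],[0,0,0,0.13,0.075,-0.09,100],[0,0,0,0.165,0.095,-0.09,100],[0,0,0,0.2,0.115,-0.09,100],[0,0,0,0.22,0.125,-0.09,100]]])

```text
t: 19.2
eef_pos: [0.5393, -0.094, 0.2144]
tool_rot: [-0.0, 0.706, 0.709, 0.0]
force: [0.3, 0.6, -0.3]
gripper_width: 0.0919
gripper_force: 0.0
```

```bash
python3 -c "
from h import *
go(.5607,-.0398,.216)
for c in ('top','scene'):
  i=get_image(c); cv2.imwrite('pics/%s2.png'%c,i[:,:,::-1])
  n,l,S,C=cv2.connectedComponentsWithStats(blue(i))
  for k in range(1,n):
    if S[k,4]>100: print(c,S[k],C[k].round(1),[at(c,C[k],z).round(4) for z in(.052,.15)])
a=cv2.imread('pics/top2.png');b=cv2.imread('pics/scene2.png')
cv2.imwrite('pics/m2.png',cv2.resize(np.hstack([a[180:380,260:560],b[130:380,80:380][:200]]),(800,267)))
"
```

```text
t 19.20 [ 0.5393 -0.094   0.2144] W [[-0.004, 1.0, 0.001], [1.0, 0.004, 0.0]] 0.0919 0.0 [ 0.3  0.6 -0.3]
d [ 0.0541  0.0216 -0.0016]
top [514 199  28  26 528] [527.4 211.2] [array([ 0.6268, -0.3701]), array([ 0.6012, -0.3315])]
top [327 234  18  26 288] [334.7 244.9] [array([ 0.5643, -0.029 ]), array([ 0.5455, -0.0273])]
top [ 501  254   37   36 1047] [519.3 272. ] [array([ 0.5184, -0.348 ]), array([ 0.5045, -0.3118])]
top [508 319  29  25 557] [522.5 331.2] [array([ 0.417 , -0.3486]), array([ 0.4141, -0.3123])]
scene [104 190  23  25 427] [115.3 201.8] [array([ 0.3284, -0.329 ]), array([ 0.421 , -0.3165])]
scene [107 231  36  34 899] [125.1 247.4] [array([ 0.4481, -0.3337]), array([ 0.5264, -0.3207])]
scene [278 231  25  25 496] [290.2 242.7] [array([ 0.5633, -0.042 ]), array([ 0.6279, -0.0637])]
scene [112 274  28  28 578] [125.6 287.1] [array([ 0.5352, -0.3511]), array([ 0.6031, -0.3361])]
```

View pics/m2.png

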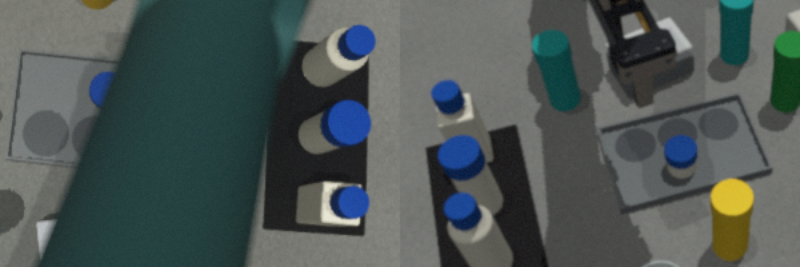

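The bottles all stand on the black mat: round at the far end, straight in the middle, square at the near end. The jar is unmoved in the tray, at scene pixel (290,243).

arm_command(series=[[[0,0,0,0.03,0.012,0,100],[0,0,0,0.054,0.022,0,100],[0,0,0,0.054,0.022,0.02,100],[0,0,0,0.054,0.022,0.05,100],[0,0,0,0.054,0.022,0.08,100],[0,0,0,0.054,0.022,0.11,100],[0,0,0,0.054,0.022,0.125,100],[0,0,0,0.054,0.022,0.13,100],[0,0,0,0.054,0.022,0.13,100],[0,0,0,0.054,0.022,0.13,100]]])

```text
t: 20.3
eef_pos: [0.5607, -0.0443, 0.0858]
tool_rot: [0.001, 0.707, 0.707, 0.001]
force: [0.3, -0.8, 0.3]
gripper_width: 0.092
gripper_force: 0.0
```

```bash
python3 -c "
from h import *
go(.561,-.0403,.0235)
s=observe();i=get_image('wrist')
n,l,S,C=cv2.connectedComponentsWithStats(blue(i))
for k in range(1,n):
    if S[k,4]>300: print(S[k],C[k].round(1),at('wrist',C[k],.05,s))
"
```

```text
t 20.30 [ 0.5607 -0.0443  0.0858] W [[0.001, 1.0, -0.0], [1.0, -0.001, 0.002]] 0.092 0.0 [ 0.3 -0.8  0.3]
d [0.004  0.0001 0.0623]
[ 279  220   81   82 5179] [319.  260.3] [ 0.56108875 -0.03791707]
```

arm_command(series=[[[0,0,0,0.003,0,0.02,100],[0,0,0,0.003,0,0.045,100],[0,0,0,0.003,0,0.06,100],[0,0,0,0.003,0,0.062,100],[0,0,0,0.003,0,0.062,40],[0,0,0,0.003,0,0.062,40],[0,0,0,0.003,0,0.062,40],[0,0,0,0.003,0,0.062,40],[0,0,0,0.003,0,0.062,40],[0,0,0,0.003,0,0.062,40]]], newtons=20)

```text
t: 21.35
eef_pos: [0.5602, -0.0407, 0.0229]
tool_rot: [0.0, 0.707, 0.707, 0.0]
force: [0.0, -0.7, 2.6]
gripper_width: 0.0472
gripper_force: 20.0
```

arm_command(series=[[[0,0,0,0,0,0,40],[0,0,0,0,0,0,40],[0,0,0,0,0,0,40],[0,0,0,0,0,-0.01,40],[0,0,0,0,0,-0.03,40],[0,0,0,0,0,-0.06,40],[0,0,0,0,0,-0.1,40],[0,0,0,0,0,-0.14,40],[0,0,0,0,0,-0.17,40],[0,0,0,0,0,-0.18,40]]])

```text
t: 22.35
eef_pos: [0.5612, -0.0411, 0.2059]
tool_rot: [0.001, 0.707, 0.707, 0.002]
force: [0.8, -0.4, -0.8]
gripper_width: 0.0477
gripper_force: 20.0
```

```bash
python3 -c "
from h import *
go(.516,.3127,.25)
s=observe();i=get_image('wrist'); cv2.imwrite('pics/w2.png',i[:,:,::-1])
"
```

```text
t 22.35 [ 0.5612 -0.0411  0.2059] W [[0.0, 1.0, 0.001], [1.0, -0.0, 0.005]] 0.0477 19.99977707862854 [ 0.8 -0.4 -0.8]
d [ 0.3538 -0.0451 -0.0441]
```

arm_command(series=[[[0,0,0,0.01,-0.001,0,40],[0,0,0,0.04,-0.005,0,40],[0,0,0,0.08,-0.01,0,40],[0,0,0,0.12,-0.015,0,40],[0,0,0,0.165,-0.02,0,40],[0,0,0,0.21,-0.026,0,40],[0,0,0,0.255,-0.032,0,40],[0,0,0,0.3,-0.038,0,40],[0,0,0,0.335,-0.042,0,40],[0,0,0,0.353,-0.045,0,40]]])

```text
t: 23.4
eef_pos: [0.5118, 0.3162, 0.1997]
tool_rot: [-0.001, 0.705, 0.709, -0.002]
force: [0.8, 0.1, -0.5]
gripper_width: 0.0474
gripper_force: 20.0
```

arm_command(series=[[[0,0,0,0,0,0,40],[0,0,0,0,0,0.015,40],[0,0,0,0,0,0.035,40],[0,0,0,0,0,0.055,40],[0,0,0,0,0,0.075,40],[0,0,0,0,0,0.09,40],[0,0,0,0,0,0.1,40],[0,0,0,0,0,0.107,40],[0,0,0,0,0,0.111,40],[0,0,0,0,0,0.113,40]]])

```text
t: 24.4
eef_pos: [0.5152, 0.3122, 0.0896]
tool_rot: [0.0, 0.707, 0.707, 0.0]
force: [-0.5, 0.3, -0.7]
gripper_width: 0.0475
gripper_force: 20.0
```

```bash
python3 -c "
from h import *
go(.516,.3127,.0815)
for c in ('top','scene'):
  i=get_image(c)[:,:,::-1]; cv2.imwrite('pics/%s3.png'%c,i)
a=cv2.imread('pics/top3.png')[190:360,80:250];b=cv2.imread('pics/scene3.png')[90:250,350:510]
cv2.imwrite('pics/m3.png',np.hstack([cv2.resize(a,(400,400)),cv2.resize(b,(400,400))]))
"
```

```text
t 24.40 [0.5152 0.3122 0.0896] W [[0.0, 1.0, 0.0], [1.0, -0.0, 0.0]] 0.0475 19.999883472919464 [-0.5  0.3 -0.7]
d [0.0005 0.0008 0.0081]
```

View pics/m3.png

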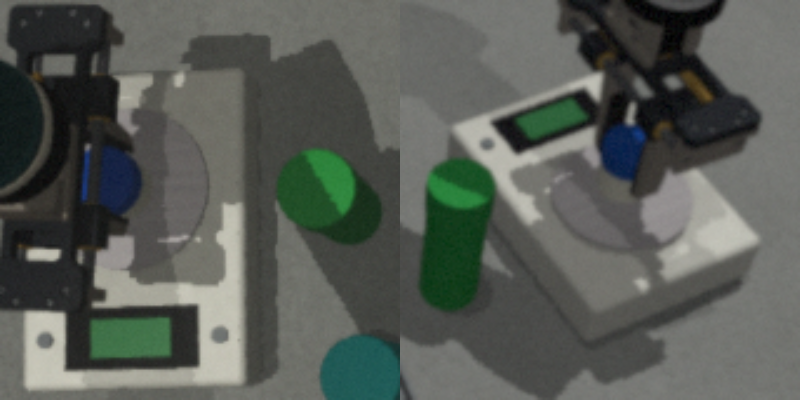

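The jar hangs over the pan, with its lid centred over the disc as far as the two views show.

arm_command(series=[[[0,0,0,0,0.001,0.001,40],[0,0,0,0,0.001,0.002,40],[0,0,0,0,0.001,0.003,40],[0,0,0,0,0.001,0.004,40],[0,0,0,0,0.001,0.005,40],[0,0,0,0,0.001,0.006,40],[0,0,0,0,0.001,0.007,40],[0,0,0,0,0.001,0.007,40],[0,0,0,0,0.001,0.007,40],[0,0,0,0,0.001,0.007,40]]])

```text
t: 25.5
eef_pos: [0.5159, 0.3123, 0.0826]
tool_rot: [0.0, 0.707, 0.707, 0.0]
force: [0.6, 0.4, -0.5]
gripper_width: 0.0479
gripper_force: 20.0
```

arm_command(series=[[[0,0,0,0,0,0.0005,40],[0,0,0,0,0,0.001,40],[0,0,0,0,0,0.001,40],[0,0,0,0,0,0.0015,40],[0,0,0,0,0,0.0015,40],[0,0,0,0,0,0.0015,40],[0,0,0,0,0,0.0015,40],[0,0,0,0,0,0.0015,40],[0,0,0,0,0,0.0015,40],[0,0,0,0,0,0.0015,40]]])

```text
t: 26.5
eef_pos: [0.5159, 0.3122, 0.0811]
tool_rot: [0.0, 0.707, 0.707, 0.0]
force: [-0.3, 0.2, -1.3]
gripper_width: 0.0472
gripper_force: 20.0
```

arm_command(series=[[[0,0,0,0,0,0.0005,40],[0,0,0,0,0,0.0005,40],[0,0,0,0,0,0.001,40],[0,0,0,0,0,0.001,40],[0,0,0,0,0,0.001,40],[0,0,0,0,0,0.001,40],[0,0,0,0,0,0.001,40],[0,0,0,0,0,0.001,40],[0,0,0,0,0,0.001,40],[0,0,0,0,0,0.001,40]]])

```text
t: 27.5
eef_pos: [0.5159, 0.3123, 0.0809]
tool_rot: [-0.0, 0.707, 0.707, 0.0]
force: [-2.9, -1.0, 6.3]
gripper_width: 0.0474
gripper_force: 20.0
```

Contact at 6 N, so I release and rise.

arm_command(series=[[[0,0,0,0,0,0,100],[0,0,0,0,0,0,100],[0,0,0,0,0,0,100],[0,0,0,0,0,0,100],[0,0,0,0,0,0,100],[0,0,0,0,0,0,100],[0,0,0,0,0,-0.01,100],[0,0,0,0,0,-0.035,100],[0,0,0,0,0,-0.075,100],[0,0,0,0,0,-0.12,100]]])

```text
t: 28.5
eef_pos: [0.5153, 0.3117, 0.2012]
tool_rot: [0.0, 0.707, 0.707, -0.001]
force: [0.3, 0.8, 0.5]
gripper_width: 0.0918
gripper_force: 0.0
```

arm_command(series=[[[0,0,0,-0.02,-0.005,-0.015,100],[0,0,0,-0.06,-0.015,-0.015,100],[0,0,0,-0.105,-0.02,-0.015,100],[0,0,0,-0.15,-0.025,-0.015,100],[0,0,0,-0.195,-0.03,-0.015,100],[0,0,0,-0.24,-0.04,-0.015,100],[0,0,0,-0.285,-0.05,-0.015,100],[0,0,0,-0.33,-0.055,-0.015,100],[0,0,0,-0.37,-0.065,-0.015,100],[0,0,0,-0.4,-0.07,-0.015,100]]])

```text
t: 29.5
eef_pos: [0.4449, -0.0904, 0.2159]
tool_rot: [0.0, 0.708, 0.706, 0.001]
force: [-0.0, 0.3, 0.7]
gripper_width: 0.0918
gripper_force: 0.0
```

```bash
python3 -c "
from h import *
go(.413,-.318,.216)
for c in ('top','scene'):
  i=get_image(c); cv2.imwrite('pics/%s4.png'%c,i[:,:,::-1])
  n,l,S,C=cv2.connectedComponentsWithStats(blue(i))
  for k in range(1,n):
    if S[k,4]>100: print(c,S[k],C[k].round(1),[at(c,C[k],z).round(4) for z in(.108,.15)])
print(at('top',(135,270.5),.062))
a=cv2.imread('pics/top4.png')[200:350,80:230];b=cv2.imread('pics/scene4.png')[90:240,350:500]
cv2.imwrite('pics/m4.png',np.hstack([cv2.resize(a,(400,400)),cv2.resize(b,(400,400))]))
"
```

```text
t 29.50 [ 0.4449 -0.0904  0.2159] W [[0.003, 1.0, 0.001], [1.0, -0.003, 0.001]] 0.0918 0.0 [-0.   0.3  0.7]
d [-0.2277 -0.0312 -0.0003]
top [514 199  28  25 528] [527.4 211.2] [array([ 0.6122, -0.348 ]), array([ 0.6012, -0.3315])]
top [112 253  27  28 604] [125.  266.5] [array([0.5158, 0.313 ]), array([0.5096, 0.2969])]
top [ 501  254   37   36 1049] [519.3 272. ] [array([ 0.5105, -0.3273]), array([ 0.5046, -0.3118])]
top [508 319  29  25 558] [522.4 331.2] [array([ 0.4153, -0.3278]), array([ 0.4141, -0.3123])]
scene [431 144  22  21 379] [441.2 153.7] [array([0.5183, 0.3082]), array([0.5505, 0.279 ])]
scene [104 190  23  25 428] [115.3 201.8] [array([ 0.3814, -0.322 ]), array([ 0.4211, -0.3166])]
scene [107 231  37  34 888] [125.2 247.3] [array([ 0.4926, -0.3262]), array([ 0.5262, -0.3206])]
scene [112 274  28  28 578] [125.7 287.2] [array([ 0.5741, -0.3424]), array([ 0.6033, -0.3359])]
[0.51585094 0.3122176 ]
```

View pics/m4.png

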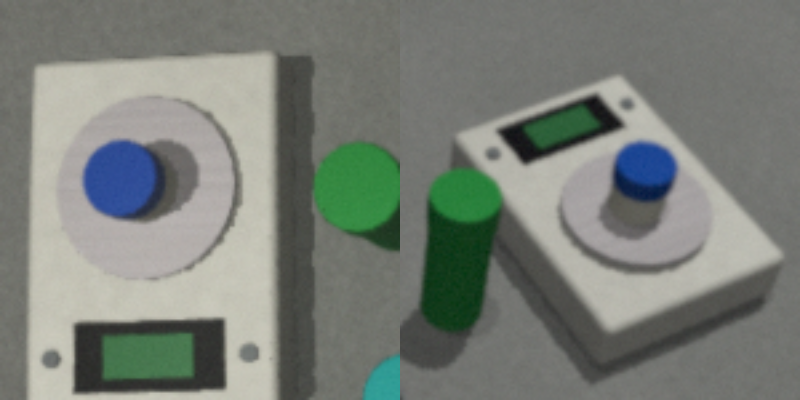

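The jar stands upright on the pan about 1 mm from its centre, and the bottles are unchanged on the mat. Now I return them, square first.

arm_command(series=[[[0,0,0,-0.03,-0.004,0,100],[0,0,0,-0.07,-0.01,0,100],[0,0,0,-0.11,-0.016,0,100],[0,0,0,-0.15,-0.022,0,100],[0,0,0,-0.19,-0.027,0,100],[0,0,0,-0.215,-0.03,0,100],[0,0,0,-0.2275,-0.032,0,100],[0,0,0,-0.2275,-0.032,0,100],[0,0,0,-0.2275,-0.032,0.02,100],[0,0,0,-0.2275,-0.032,0.05,100]]], newtons=35)

```text
t: 30.6
eef_pos: [0.416, -0.3143, 0.166]
tool_rot: [0.002, 0.706, 0.708, 0.001]
force: [0.5, 1.2, -0.0]
gripper_width: 0.0917
gripper_force: 0.0
```

arm_command(series=[[[0,0,0,0,0,0.02,100],[0,0,0,0,0,0.037,100],[0,0,0,0,0,0.041,100],[0,0,0,0,0,0.041,30],[0,0,0,0,0,0.041,30],[0,0,0,0,0,0.041,30],[0,0,0,0,0,0.041,30],[0,0,0,0,0,0.041,30],[0,0,0,0,0,0.041,30],[0,0,0,0,0,0.041,30]]])

```text
t: 31.6
eef_pos: [0.4138, -0.3153, 0.1242]
tool_rot: [0.0, 0.707, 0.707, 0.0]
force: [-0.5, 0.2, -0.8]
gripper_width: 0.0378
gripper_force: 0.0
```

arm_command(series=[[[0,0,0,0,0,0,30],[0,0,0,0,0,0,30],[0,0,0,0,0,0,30],[0,0,0,0,0,0,30],[0,0,0,0,0,0,30],[0,0,0,0,0,0,30],[0,0,0,0,0,0,30],[0,0,0,0,0,0,30],[0,0,0,0,0,0,30],[0,0,0,0,0,0,30]]])

```text
t: 32.6
eef_pos: [0.4139, -0.3153, 0.1242]
tool_rot: [0.0, 0.707, 0.707, 0.0]
force: [0.0, 0.6, 3.0]
gripper_width: 0.0371
gripper_force: 35.0
```

arm_command(series=[[[0,0,0,0,0,-0.01,30],[0,0,0,0,0,-0.03,30],[0,0,0,0,0,-0.06,30],[0,0,0,0,0,-0.08,30],[0,0,0,0.015,0.006,-0.08,30],[0,0,0,0.045,0.018,-0.08,30],[0,0,0,0.08,0.03,-0.08,30],[0,0,0,0.12,0.042,-0.08,30],[0,0,0,0.16,0.052,-0.08,30],[0,0,0,0.2,0.06,-0.08,30]]])

```text
t: 33.6
eef_pos: [0.4737, -0.1136, 0.2042]
tool_rot: [-0.0, 0.707, 0.707, -0.0]
force: [0.3, 0.4, -3.3]
gripper_width: 0.0375
gripper_force: 35.0
```

arm_command(series=[[[0,0,0,0.04,0.01,0,30],[0,0,0,0.08,0.02,0,30],[0,0,0,0.12,0.03,0,30],[0,0,0,0.145,0.035,0,30],[0,0,0,0.158,0.036,0,30],[0,0,0,0.158,0.036,0,30],[0,0,0,0.158,0.036,0.01,30],[0,0,0,0.158,0.036,0.03,30],[0,0,0,0.158,0.036,0.05,30],[0,0,0,0.158,0.036,0.07,30]]])

```text
t: 34.6
eef_pos: [0.5093, 0.0403, 0.133]
tool_rot: [0.0, 0.708, 0.706, -0.0]
force: [0.6, 0.2, -2.3]
gripper_width: 0.0374
gripper_force: 35.0
```

arm_command(series=[[[0,0,0,0,0,0.004,30],[0,0,0,0,0,0.007,30],[0,0,0,0,0,0.009,30],[0,0,0,0,0,0.01,30],[0,0,0,0,0,0.01,30],[0,0,0,0,0,0.01,100],[0,0,0,0,0,0.01,100],[0,0,0,0,0,0.01,100],[0,0,0,0,0,0.01,100],[0,0,0,0,0,0.01,100]]])

```text
t: 35.6
eef_pos: [0.51, 0.0428, 0.1242]
tool_rot: [0.0, 0.707, 0.707, 0.0]
force: [0.2, -1.0, -0.2]
gripper_width: 0.0751
gripper_force: 0.0
```

arm_command(series=[[[0,0,0,0,0,0,100],[0,0,0,0,0,0,100],[0,0,0,0,0,-0.02,100],[0,0,0,0,0,-0.06,100],[0,0,0,0,0,-0.09,100],[0,0,0,-0.03,0,-0.09,100],[0,0,0,-0.075,-0.001,-0.09,100],[0,0,0,-0.12,-0.001,-0.09,100],[0,0,0,-0.165,-0.002,-0.09,100],[0,0,0,-0.21,-0.002,-0.09,100]]])

```text
t: 36.6
eef_pos: [0.5076, -0.1688, 0.2143]
tool_rot: [0.0, 0.707, 0.707, 0.0]
force: [1.0, 0.1, 0.6]
gripper_width: 0.0919
gripper_force: 0.0
```

arm_command(series=[[[0,0,0,-0.045,0,0,100],[0,0,0,-0.09,-0.001,0,100],[0,0,0,-0.13,-0.002,0,100],[0,0,0,-0.15,-0.002,0,100],[0,0,0,-0.158,-0.002,0,100],[0,0,0,-0.158,-0.002,0,100],[0,0,0,-0.158,-0.002,0.02,100],[0,0,0,-0.158,-0.002,0.05,100],[0,0,0,-0.158,-0.002,0.08,100],[0,0,0,-0.158,-0.002,0.1,100]]])

```text
t: 37.6
eef_pos: [0.506, -0.322, 0.1121]
tool_rot: [-0.001, 0.706, 0.708, 0.0]
force: [-0.0, -0.1, 0.4]
gripper_width: 0.0923
gripper_force: 0.0
```

arm_command(series=[[[0,0,0,0,0,0.005,100],[0,0,0,0,0,0.007,100],[0,0,0,0,0,0.007,45],[0,0,0,0,0,0.007,45],[0,0,0,0,0,0.007,45],[0,0,0,0,0,0.007,45],[0,0,0,0,0,0.007,45],[0,0,0,0,0,0.007,45],[0,0,0,0,0,0.007,45],[0,0,0,0,0,0.007,45]]])

```text
t: 38.6
eef_pos: [0.5062, -0.3254, 0.1074]
tool_rot: [0.0, 0.707, 0.707, 0.0]
force: [0.1, 0.4, 2.8]
gripper_width: 0.0535
gripper_force: 35.0
```

arm_command(series=[[[0,0,0,0,0,-0.01,45],[0,0,0,0,0,-0.03,45],[0,0,0,0,0,-0.055,45],[0,0,0,0,0,-0.07,45],[0,0,0,0.01,0,-0.07,45],[0,0,0,0.035,0,-0.07,45],[0,0,0,0.07,-0.001,-0.07,45],[0,0,0,0.105,-0.002,-0.07,45],[0,0,0,0.14,-0.003,-0.07,45],[0,0,0,0.175,-0.004,-0.07,45]]])

```text
t: 39.6
eef_pos: [0.5006, -0.1477, 0.1759]
tool_rot: [-0.001, 0.707, 0.707, -0.0]
force: [0.9, 0.3, -2.0]
gripper_width: 0.0534
gripper_force: 35.0
```

arm_command(series=[[[0,0,0,0.035,0,0,45],[0,0,0,0.07,0,0,45],[0,0,0,0.1,0,0,45],[0,0,0,0.118,0,0,45],[0,0,0,0.1235,0,0,45],[0,0,0,0.1235,0,0,45],[0,0,0,0.1235,0,0.01,45],[0,0,0,0.1235,0,0.03,45],[0,0,0,0.1235,0,0.05,45],[0,0,0,0.1235,0,0.06,45]]])

```text
t: 40.6
eef_pos: [0.5005, -0.0282, 0.1151]
tool_rot: [-0.001, 0.708, 0.706, -0.001]
force: [0.3, 0.4, -1.0]
gripper_width: 0.0534
gripper_force: 35.0
```

arm_command(series=[[[0,0,0,0,0,0.004,45],[0,0,0,0,0,0.007,45],[0,0,0,0,0,0.009,45],[0,0,0,0,0,0.01,45],[0,0,0,0,0,0.01,45],[0,0,0,0,0,0.01,100],[0,0,0,0,0,0.01,100],[0,0,0,0,0,0.01,100],[0,0,0,0,0,0.01,100],[0,0,0,0,0,0.01,100]]])

```text
t: 41.6
eef_pos: [0.5019, -0.0267, 0.1072]
tool_rot: [0.0, 0.707, 0.707, 0.0]
force: [0.1, 0.4, 0.6]
gripper_width: 0.091
gripper_force: 0.0
```

arm_command(series=[[[0,0,0,0,0,-0.02,100],[0,0,0,0,0,-0.06,100],[0,0,0,0,0,-0.1,100],[0,0,0,-0.02,0.007,-0.11,100],[0,0,0,-0.06,0.02,-0.11,100],[0,0,0,-0.1,0.033,-0.11,100],[0,0,0,-0.14,0.046,-0.11,100],[0,0,0,-0.18,0.06,-0.11,100],[0,0,0,-0.22,0.072,-0.11,100],[0,0,0,-0.26,0.085,-0.11,100]]])

```text
t: 42.6
eef_pos: [0.5872, -0.2882, 0.2168]
tool_rot: [-0.0, 0.707, 0.707, 0.0]
force: [0.4, -0.4, -0.0]
gripper_width: 0.0921
gripper_force: 0.0
```

arm_command(series=[[[0,0,0,-0.03,0.01,0,100],[0,0,0,-0.045,0.015,0,100],[0,0,0,-0.0475,0.0155,0,100],[0,0,0,-0.0475,0.0155,0.02,100],[0,0,0,-0.0475,0.0155,0.05,100],[0,0,0,-0.0475,0.0155,0.08,100],[0,0,0,-0.0475,0.0155,0.09,100],[0,0,0,-0.0475,0.0155,0.09,100],[0,0,0,-0.0475,0.0155,0.09,30],[0,0,0,-0.0475,0.0155,0.09,30]]])

```text
t: 43.6
eef_pos: [0.6032, -0.3347, 0.129]
tool_rot: [0.001, 0.707, 0.707, 0.0]
force: [-0.6, -0.3, -1.0]
gripper_width: 0.0777
gripper_force: 0.0
```

arm_command(series=[[[0,0,0,0,0,0,30],[0,0,0,0,0,0,30],[0,0,0,0,0,0,30],[0,0,0,0,0,0,30],[0,0,0,0,0,0,30],[0,0,0,0,0,0,30],[0,0,0,0,0,0,30],[0,0,0,0,0,0,30],[0,0,0,0,0,0,30],[0,0,0,0,0,0,30]]])

```text
t: 44.6
eef_pos: [0.6024, -0.3343, 0.1271]
tool_rot: [0.0, 0.707, 0.707, 0.0]
force: [-0.6, 0.3, 0.7]
gripper_width: 0.0377
gripper_force: 35.0
```

arm_command(series=[[[0,0,0,0,0,-0.01,30],[0,0,0,0,0,-0.03,30],[0,0,0,0,0,-0.055,30],[0,0,0,0,0,-0.07,30],[0,0,0,0.01,-0.004,-0.07,30],[0,0,0,0.03,-0.013,-0.07,30],[0,0,0,0.06,-0.026,-0.07,30],[0,0,0,0.09,-0.039,-0.07,30],[0,0,0,0.12,-0.052,-0.07,30],[0,0,0,0.15,-0.065,-0.07,30]]])

```text
t: 45.6
eef_pos: [0.5355, -0.1818, 0.1958]
tool_rot: [-0.001, 0.707, 0.707, -0.0]
force: [1.4, 0.8, -2.4]
gripper_width: 0.0374
gripper_force: 35.0
```

arm_command(series=[[[0,0,0,0.03,-0.013,0,30],[0,0,0,0.06,-0.026,0,30],[0,0,0,0.08,-0.035,0,30],[0,0,0,0.092,-0.039,0,30],[0,0,0,0.095,-0.04,0,30],[0,0,0,0.095,-0.04,0,30],[0,0,0,0.095,-0.04,0.01,30],[0,0,0,0.095,-0.04,0.03,30],[0,0,0,0.095,-0.04,0.05,30],[0,0,0,0.095,-0.04,0.06,30]]])

```text
t: 46.6
eef_pos: [0.4961, -0.0901, 0.1349]
tool_rot: [-0.001, 0.708, 0.707, -0.001]
force: [0.3, 0.6, -2.7]
gripper_width: 0.0373
gripper_force: 35.0
```

arm_command(series=[[[0,0,0,0,0,0.004,30],[0,0,0,0,0,0.007,30],[0,0,0,0,0,0.009,30],[0,0,0,0,0,0.01,30],[0,0,0,0,0,0.01,30],[0,0,0,0,0,0.01,100],[0,0,0,0,0,0.01,100],[0,0,0,0,0,0.01,100],[0,0,0,0,0,0.01,100],[0,0,0,0,0,0.01,100]]])

```text
t: 47.6
eef_pos: [0.4975, -0.0892, 0.1272]
tool_rot: [0.0, 0.707, 0.707, 0.0]
force: [0.2, 0.4, 0.3]
gripper_width: 0.0754
gripper_force: 0.0
```

arm_command(series=[[[0,0,0,0,0,0,100],[0,0,0,0,0,0,100],[0,0,0,0,0,-0.02,100],[0,0,0,0,0,-0.06,100],[0,0,0,0,0,-0.1,100],[0,0,0,-0.03,0,-0.11,100],[0,0,0,-0.07,0,-0.11,100],[0,0,0,-0.12,0,-0.11,100],[0,0,0,-0.16,0,-0.11,100],[0,0,0,-0.2,0,-0.11,100]]])

```text
t: 48.6
eef_pos: [0.4972, -0.2909, 0.2371]
tool_rot: [0.0, 0.707, 0.707, 0.0]
force: [0.9, -0.2, 0.4]
gripper_width: 0.0918
gripper_force: 0.0
```

```bash
python3 -c "
from h import *
st()
a=cv2.imread('pics/top0.png');i=get_image('top')[:,:,::-1].copy();cv2.imwrite('pics/top5.png',i)
for im in(a,i):
  n,l,S,C=cv2.connectedComponentsWithStats(blue(im[:,:,::-1].copy()))
  print([(S[k].tolist(),C[k].round(1).tolist()) for k in range(1,n) if S[k,4]>100])
cv2.imwrite('pics/m5.png',i[100:400,80:560])
"
```

```text
t 48.60 [ 0.4972 -0.2909  0.2371] W [[0.0, 1.0, 0.0], [1.0, -0.0, 0.0]] 0.0918 0.0 [ 0.9 -0.2  0.4]
[([315, 234, 40, 58, 1561], [335.1, 263.8]), ([277, 256, 24, 25, 472], [288.8, 268.0]), ([363, 265, 25, 25, 493], [375.3, 276.8])]
[([112, 253, 27, 28, 609], [125.0, 266.5]), ([277, 256, 24, 25, 471], [289.0, 268.0]), ([314, 257, 35, 35, 969], [331.3, 273.9]), ([363, 264, 25, 25, 491], [375.5, 276.1])]
```

View pics/m5.png

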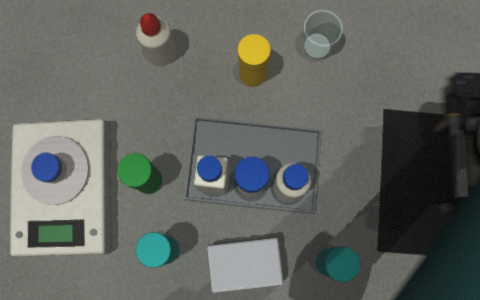

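All three bottles are upright on their spots, with caps within 1 px of the start picture. The jar is on the pan and the arm is clear.

```bash
python3 -c "
from bench import *
print(hand_in())"
```

```text
the job is handed in; nothing more can be done
None
```

The job is handed in, with no verdict returned: the jar stands about 1 mm from the pan's centre, and all three bottles are upright on their starting spots to within about 2 mm in the top camera view.

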